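# Set out the soldering place for closing a silver napkin ring

## Robot

A 6-joint arm with a two-finger parallel gripper is mounted at the origin on a cart in front of the work surface, level with it; the furniture and walls round the work are solid. World frame = base frame: x ahead of the robot, y to its left, z up, the work surface at z = 0. Lengths are in m, angles in rad, forces in N, time in s.
With the tool pointing down it reaches from about 0.3 to 0.875 m from the base axis. Payload 6.4 kg.
Tool frame: the origin (TCP) lies midway between the tips of the shut fingers; the grasp point (between the pads) lies grasp_offset behind it (grasp_offset is the distance from the TCP to the grasp point, in m); z points along the fingers, y is the line along which they close (so a half turn about z gives the same grasp; the last joint's range is limited). The gripper opens to 88 mm and grips with 3 to 60 N. Pads are 18 mm wide; open, the fingers measure 123 mm over their backs; the gripper's body (75 mm by 187 mm) begins 45 mm behind the grasp point.
Start: joints at [0.993, 0.181, 1.607, -0, 1.354, -0.206], TCP at [0.209, 0.536, 0.239] pointing down, gripper open.
Joint ranges: [-2.99, 2.99], [-0.89, 2.07], [0.3, 2.58], [-1.14, 4.28], [0, 2.63], [-3.12, 3.12]. Speed limits (rad/s): [2.57, 2.57, 3.01, 3.14, 3.14, 3.14].

## Interface

Orientations are given as a rotation vector (axis times angle).
In Python, from station import state, camera, job_done, find_in, trace, tip_of, grasp_offset gives the robot as it stands.
- The arm moves only by the shell command python3 -m crank 'ROWS'. ROWS is JSON, one flat list of numbers, 5 for each row, row after row: the opening, from -1 (shut) to 1 (fully open), then the shift along the tool's x, y, z in mm, then the turn about the tool's z in degrees. In form: [fingers, x, y, z, roll, fingers, x, y, z, roll, ...]. A call has 1 to 10 rows; each row shifts and turns the commanded pose from where the row before left it, along the tool's axes as they then stand; what a row does not reach is not made up. A row lasts 1/12 s, in which the tool goes at most 41.7 mm and 7.16 degrees, less where a joint would pass 70% of its speed; a pose out of reach is approached as far as the arm can. A call with a gripper value outside its range is refused whole. The fingers move at their own pace and stop on an object; the grip force is fixed at half the most. Time passes only in rows, so rows that do not move let the fingers close. It gives the time, the measured TCP pose, the force, the opening and the grip force at its end, in the units of the state.
- state(): the state, without advancing time (a new reading comes with each control period).
- camera(name): name is "scene" or "top" or "wrist"; returns a dict with "color" (384x512x3 uint8, red, green, blue), "mtx" (3x3 intrinsics, pixels), "world_to_cam" (4x4, takes a point from world to camera coordinates). Camera axes: x right, y down, z forward; pixel columns grow to the right and rows downward; lengths in m; the calibration is good to about 2 mm. A picture is of the moment at which its call begins. There is no depth.
- job_done(): hands the job in; it is judged then, once.
Trained networks look in a picture, given as the dict that the camera call returned (one of the last four; its "shot" number tells which), for a name from the list of things; names that differ only in an ending like _2 or _b are one class to them, and where a whole thing is asked for, a point or a joint stands for the part that bears it (a point fixed in the world has none). Each returns a list of dicts, best first, with "conf" (0 to 1); they miss things now and then, are a little off and sometimes report something else, mostly with a low value. They report only what shows in the picture. A call takes as long as a camera call.
- find_in(name, picture): "xy" ([column, row] in pixels, amid what is visible of it).
- trace(name, picture): "pixels" (384x512 bool, what is visible of it) and "xy" ([column, row] in pixels, amid what is visible of it).
- tip_of(name, picture): "xy" ([column, row] in pixels: a listed point, or the origin of a listed thing).
The state is a dict: "time_s": time; "joint_positions": joint angles; "joint_velocities": joint speeds; "tau": joint torques, N m; "tool_pos": TCP position; "tcp_rot": TCP orientation; "force": force on the tool from outside, world axes, zero at the start; "wrist_torque": the same for the moment, N m; "grip_width": finger opening in m; "finger_force": force on a finger pad.
Only numpy, scipy, OpenCV 4.12 (cv2) and the standard library are available. Lean on these libraries where they do the work, as an engineer would, in place of code of your own. Each camera call takes 0.05 s, during which the arm holds its last target. There are 200 camera calls.

## Task

Set the bench out for soldering the napkin ring: lay the big charcoal block flat and lengthwise in the soldering tray, up at its front end, stand the small block upright in the tray about 1 cm behind it, face on, as a heat reflector, and stand the napkin ring on the middle of the big block. Put the flux pot on the table on the tray's left, level with the big block and within 4 cm of the tray. Stand the third hand on the table on the tray's right so that its tweezer tips hang over the middle of the ring without touching it.

Things in the scene. Friction and masses are not known exactly. Their poses are not given: they have to be found in the camera images.
- tray: Black sheet-steel soldering tray, fixed: an open pan 160 mm long, 74 mm wide, 10 mm high, its length running away from the robot (turned up to 7 degrees). Floor 2 mm thick, inside 156 x 70 mm, rim top 10 mm above the table. Origin: centre of its underside. x: to its right (robot's view), y: to its back (away from the robot), z up.
- big_block: Grey-brown charcoal soldering block lying flat, 62 x 85 x 29 mm (x, y, z), about 0.12 kg. Origin: centre of its underside; y along its length, z up.
- small_block: Smaller charcoal block of the same look, standing on edge like a little wall (and left so): 59 mm wide, 26 mm thick, 63 mm tall, 0.1 kg. Origin: at mid height (31.5 mm above its foot) in the middle of one broad face; x level along its width, y up, z level, from that face through the thickness (centre 13 mm along z). Either face may look forward.
- napkin_ring: Plain silver-coloured napkin ring standing on end: a tube of 40 mm outer diameter, 20 mm tall, wall 2.5 mm, with a thin dark open seam on one side. 0.045 kg. Origin: centre of its lower end, z up its axis.
- flux_pot: Small round pot with a white screw lid, 45 mm diameter, 25 mm tall (lid is the upper 10 mm), 0.11 kg. Origin: centre of its underside, z up. At the back (x over 0.6, y over 0) a low open box stands just in front: grip the pot or the ring there from left and right; near the tray grip from front and back.
- third_hand: Third hand, 0.32 kg: round dark iron base, 54 mm diameter, slim post, and on top a square brass clamp head to take it by, 14 x 14 mm, flats along x and y, 94 to 124 mm above the table. Below it (ball joint, 17 mm thick, top at 87 mm) cross-lock tweezers up to 20 mm wide slope out along x to tips at x = 95 mm, lowest point 62 mm up, clear of a ring on the block. Origin: centre of its underside.

How it is judged:
By the outcome, as a careful person would: the job done as asked, in the order asked, and still so for the second after the job is handed in, with the robot touching nothing.
It also fails if it takes over 112 s, if anything falls off the work surface, if the arm or the gripper's body presses on something with over 40 N, if the wrist force passes 120 N, or if a joint passes its speed limit or range.

## Working session

There is one attempt and no reset: what is moved stays moved. The work goes in short steps, Python scripts to look and compute and a shell command to move; the robot and the scene stay as the last step left them, time stands still between calls to the robot, and variables do not carry over. Pictures are saved under pics/ and viewed, at most 15 in all, crops included, and the job is handed in when it is done.

```bash
mkdir -p pics; ls; cat > h.py <<'E'
import numpy as np, cv2
from scipy.spatial.transform import Rotation as R
from station import state, camera, job_done, find_in, trace, tip_of, grasp_offset
def save(p,n): cv2.imwrite(f'pics/{n}.png',p['color'][:,:,::-1])
def ray(p,uv):
    T=np.array(p['world_to_cam']);d=T[:3,:3].T@np.linalg.inv(p['mtx'])@[uv[0],uv[1],1.]
    return -T[:3,:3].T@T[:3,3],d
def at(p,uv,z):
    c,d=ray(p,uv);return c+d*(z-c[2])/d[2]
def proj(p,X):
    T=np.array(p['world_to_cam']);X=np.atleast_2d(X)@T[:3,:3].T+T[:3,3];q=X@np.array(p['mtx']).T
    return q[:,:2]/q[:,2:]
E
python3 - <<'E'
from h import *
print(grasp_offset,state())
t=camera('top');s=camera('scene');save(t,'t0');save(s,'s0')
for p in(t,s):
  c,_=ray(p,(0,0));print(c)
  for n in['tray','big_block','small_block','napkin_ring','flux_pot','third_hand']:
    for f in(find_in,tip_of):
      r=f(n,p);print(n,f.__name__,[(round(q['conf'],2),np.round(q['xy'],1).tolist(),np.round(at(p,q['xy'],0),3)[:2].tolist()) for q in r[:2]])
E
```

```text
pics
0.0187 {'time_s': 0.0, 'joint_positions': array([ 9.92727959e-01,  1.81514415e-01,  1.60799390e+00, -1.79802912e-05,
        1.35379309e+00, -2.06289854e-01]), 'joint_velocities': array([-0.00074771,  0.00025841, -0.00121792,  0.00046054,  0.00067937,
        0.0002065 ]), 'tau': array([ 1.47939991e-03, -4.33845592e+01, -3.41860056e+01,  7.02063181e-02,
        3.83646030e-02, -7.14104181e-05]), 'tool_pos': array([0.20856964, 0.53527062, 0.23783193]), 'tcp_rot': array([-5.80506976e-01, -3.08684446e+00,  2.49035791e-03]), 'force': array([ 0.16187385, -0.23068773,  0.62566561]), 'wrist_torque': array([-0.00710883,  0.02534898, -0.02904537]), 'finger_force': 0.0, 'grip_width': 0.08795312999196307}
[0.39728157 0.06855603 1.41236049]
tray call [(0.59, [221.2, 226.9], [0.459, 0.196])]
tray call [(0.61, [220.4, 228.2], [0.455, 0.199])]
big_block call [(0.72, [165.9, 216.1], [0.49, 0.369])]
big_block call [(0.88, [167.6, 215.6], [0.492, 0.364])]
small_block call [(0.74, [251.9, 143.2], [0.726, 0.106])]
small_block call [(0.46, [254.2, 147.1], [0.713, 0.098])]
napkin_ring call []
napkin_
[... 283 characters left out ...]
[364.8, 207.7], [0.526, -0.25])]
[0.30122022 0.57021862 0.73149082]
tray call [(0.69, [268.4, 251.0], [0.458, 0.191])]
tray call [(0.8, [266.2, 251.1], [0.463, 0.194])]
big_block call [(0.81, [223.2, 304.4], [0.485, 0.349])]
big_block call [(0.97, [221.4, 305.5], [0.488, 0.353])]
small_block call [(0.79, [197.3, 176.0], [0.732, 0.077])]
small_block call [(0.65, [203.9, 180.0], [0.708, 0.08])]
napkin_ring call []
napkin_ring call [(0.57, [239.8, 154.6], [0.671, -0.049])]
flux_pot call [(0.78, [278.1, 214.5], [0.483, 0.087])]
flux_pot call [(0.68, [279.0, 216.5], [0.479, 0.092])]
third_hand call [(0.79, [317.4, 105.0], [0.559, -0.369])]
third_hand call [(0.65, [316.4, 130.0], [0.516, -0.253])]
```

```bash
python3 - <<'E'
import cv2
a=cv2.imread('pics/t0.png')[100:300,120:420];cv2.imwrite('pics/t0c.png',cv2.resize(a,None,fx=2.66,fy=2.66,interpolation=2))
E
```

```text
(no output)
```

View pics/s0.png

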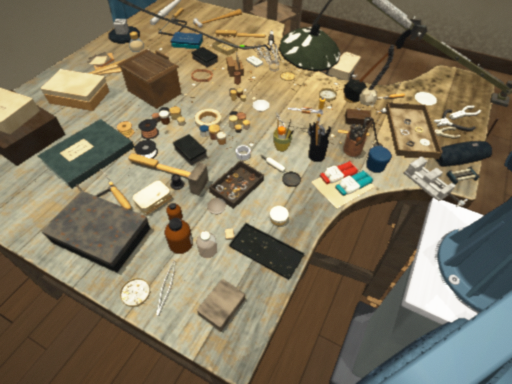

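View pics/t0c.png

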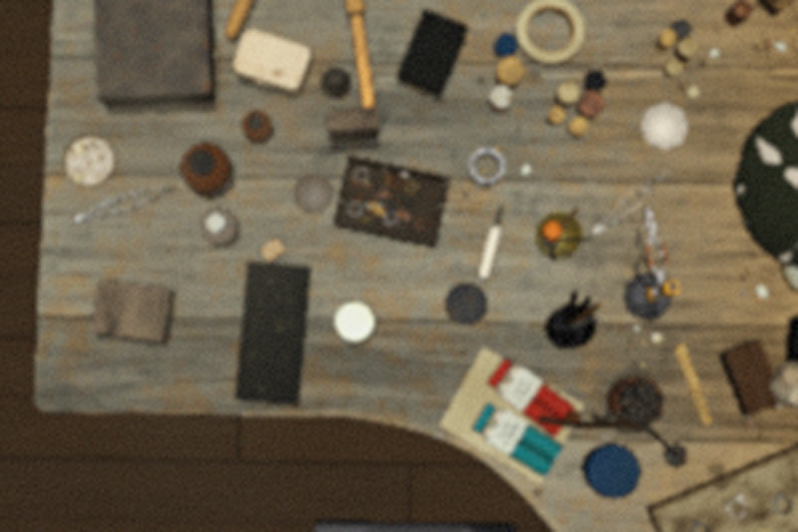

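The pictures show the big block (top 167,216), the tray (221,227), the pot (250,221), the ring (302,161), the third hand (364,210) and the box. The supposed small block sits next to a hammer (252,145). I'll take wrist-camera views to settle it.

```bash
cat >> h.py <<'E'
def go(x=None,y=None,z=None,yaw=None):
    """print tool-axis shift (mm) to TCP x,y,z and the roll (deg) that brings the tool y axis to world angle yaw (mod 180)"""
    s=state();M=R.from_rotvec(s['tcp_rot']).as_matrix();p=s['tool_pos']
    t=np.array([p[i] if v is None else v for i,v in enumerate((x,y,z))])
    d=M.T@(t-p)*1000;a=np.degrees(np.arctan2(M[1,1],M[0,1]))
    print('pos',np.round(p,4),'yaw_y',round(a,2),'tilt',np.round(M[:,2],3),'grip',round(s['grip_width'],4),'j6',round(s['joint_positions'][5],2),'t',round(s['time_s'],1))
    print('shift',np.round(d,1),'roll',None if yaw is None else round(-((yaw-a+90)%180-90),2))
def look(p,names):
    for n in names:
        for f in(find_in,tip_of,trace):
            r=f(n,p);print(n,f,[(round(q['conf'],2),np.round(q['xy'],1).tolist()) for q in r[:2]])
E
python3 - <<'E'
from h import *
go(0.43,0.30,0.36,90)
E
```

```text
pos [0.2089 0.5357 0.2387] yaw_y 68.7 tilt [-0.  0. -1.] grip 0.088 j6 -0.21 t 1.3
shift [-291.6 -139.3 -121.3] roll -21.3
```

```bash
python3 -m crank '[1,-29,-14,-12,0,1,-29,-14,-12,0,1,-29,-14,-12,0,1,-29,-14,-12,0,1,-29,-14,-12,0,1,-29,-14,-12,0,1,-29,-14,-12,0,1,-29,-14,-12,0,1,-29,-14,-12,0,1,-29,-14,-12,0]'; python3 -m crank '[1,0,0,0,-7.1,1,0,0,0,-7.1,1,0,0,0,-7.1,1,0,0,0,0,1,0,0,0,0]'; python3 - <<'E'
from h import *
go()
w=camera('wrist');save(w,'w1');look(w,['tray','big_block','flux_pot'])
E
```

```text
time_s: 2.13
tool_pos: [0.429, 0.2986, 0.3595]
tcp_rot: [0.581, 3.087, 0.001]
force: [0.0, -0.0, -1.1]
grip_width: 0.0882
finger_force: 0.0
time_s: 2.55
tool_pos: [0.4282, 0.2999, 0.3587]
tcp_rot: [-0.006, -3.142, 0.0]
force: [-0.1, -0.6, -0.3]
grip_width: 0.0882
finger_force: 0.0
pos [0.4282 0.2999 0.3587] yaw_y 89.78 tilt [-0. -0. -1.] grip 0.0882 j6 -1.18 t 2.5
shift [0. 0. 0.] roll None
tray <function make.<locals>.keyed.<locals>.call at 0x7fc097f591c0> [(0.94, [179.8, 171.5])]
tray <function make.<locals>.keyed.<locals>.call at 0x7fc097f59580> [(0.69, [182.8, 175.4])]
tray <function make.<locals>.keyed.<locals>.call at 0x7fc097f593a0> [(0.6, [179.2, 171.2])]
big_block <function make.<locals>.keyed.<locals>.call at 0x7fc097f591c0> [(0.6, [288.7, 188.1])]
big_block <function make.<locals>.keyed.<locals>.call at 0x7fc097f59580> []
big_block <function make.<locals>.keyed.<locals>.call at 0x7fc097f593a0> [(0.69, [283.9, 189.8])]
flux_pot <function make.<locals>.keyed.<locals>.call at 0x7fc097f591c0> [(0.88, [119.2, 186.3])]
flux_pot <function make.<locals>.keyed.<locals>.call at 0x7fc097f59580> [(0.74, [123.8, 184.3])]
flux_pot <function make.<locals>.keyed.<locals>.call at 0x7fc097f593a0> [(0.87, [123.8, 188.0])]
```

View pics/w1.png

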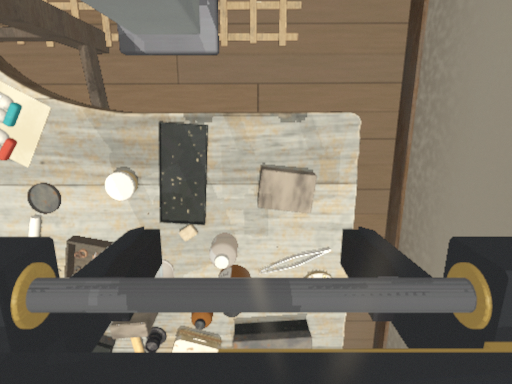

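The wrist view shows the tray (184,172), the big block (287,188) and the pot (121,185). I'll fit their outlines to the masks.

```bash
cat >> h.py <<'E'
from scipy.optimize import minimize
def box(a,b,z0,z1): return np.array([[x,y,z] for x in(-a/2,a/2) for y in(-b/2,b/2) for z in(z0,z1)])
def cyl(r,z0,z1): 
    t=np.linspace(0,2*np.pi,40);return np.array([[r*np.cos(q),r*np.sin(q),z] for q in t for z in(z0,z1)])
SH=dict(tray=box(.074,.160,0,.010),big_block=box(.062,.085,0,.029),small_block=box(.059,.026,0,.063),flux_pot=cyl(.0225,0,.025),napkin_ring=cyl(.020,0,.020))
def fit(p,name,z=0,yaw0=(0,45,90,135),mask=None,sh=None):
    """pose (x,y,yaw of local x axis in deg) by outline overlap; name's mask from trace"""
    if mask is None:
        r=trace(name,p)
        if not r: print(name,'no trace');return
        mask=r[0]['pixels'];conf=r[0]['conf']
    else: conf=1
    if name=='napkin_ring':
        h=cv2.findContours(mask.astype(np.uint8),0,2)[0];m=np.zeros(mask.shape,np.uint8);cv2.drawContours(m,h,-1,1,-1);mask=m
    S=(SH[name] if sh is None else sh);k=4
    big=cv2.resize(mask.astype(np.uint8),None,fx=k,fy=k,interpolation=0)
    v,u=np.nonzero(mask);c=at(p,(u.mean(),v.mean()),z+S[:,2].max()*.7)
    def cost(q):
        a=np.radians(q[2]);X=S.copy();X[:,0]=q[0]/1e3+S[:,0]*np.cos(a)-S[:,1]*np.sin(a);X[:,1]=q[1]/1e3+S[:,0]*np.sin(a)+S[:,1]*np.cos(a);X[:,2]+=z
        h=cv2.convexHull(((proj(p,X)+.5)*k).astype(np.float32)).round().astype(np.int32)
        m=np.zeros_like(big);cv2.fillPoly(m,[h],1)
        return 1-(m&big).sum()/max(1,(m|big).sum())
    best=min((minimize(cost,[c[0]*1e3,c[1]*1e3,y],method='Nelder-Mead',options=dict(initial_simplex=np.array([c[0]*1e3,c[1]*1e3,y])+np.array([[0,0,0],[12,0,0],[0,12,0],[0,0,25]]),xatol=.05,fatol=1e-5)) for y in yaw0),key=lambda r:r.fun)
    print(name,'conf',round(conf,2),'xy mm',np.round(best.x[:2],1),'yaw',round(best.x[2]%180,1),'IoU',round(1-best.fun,3));return best.x
E
python3 - <<'E'
from h import *
w=camera('wrist');t=camera('top');s=camera('scene')
for p in(w,t,s):
    for n in('tray','big_block','flux_pot'): fit(p,n)
go(.486,.355,.1,0)
E
```

```text
tray conf 0.94 xy mm [462.8 190.5] yaw 86.4 IoU 0.964
big_block conf 0.57 xy mm [485.3 351.3] yaw 172.9 IoU 0.941
flux_pot conf 0.63 xy mm [476.5  96.3] yaw 72.4 IoU 0.889
tray no trace
big_block conf 0.51 xy mm [505.3 351.1] yaw 158.5 IoU 0.439
flux_pot conf 0.45 xy mm [481.2  99.2] yaw 163.9 IoU 0.935
tray conf 0.57 xy mm [466.3 193.2] yaw 87.2 IoU 0.964
big_block conf 0.93 xy mm [486.9 354.3] yaw 173.0 IoU 0.95
flux_pot conf 0.58 xy mm [478.5  98. ] yaw 63.0 IoU 0.916
pos [0.4282 0.2999 0.3587] yaw_y 89.99 tilt [ 0.  0. -1.] grip 0.0883 j6 -1.19 t 3.6
shift [-57.8  55.1 258.7] roll 89.99
```

```bash
python3 -m crank '[1,-8,7,30,7,1,-8,7,30,7,1,-8,7,30,7,1,-8,7,30,7,1,-8,7,30,7,1,-4,4,20,7,1,-4,4,20,7,1,0,0,0,7,1,0,0,0,7,1,0,0,0,7]'; python3 -m crank '[1,0,0,0,7,1,0,0,0,7,1,0,0,0,7,1,0,0,0,6,1,0,0,0,0,1,0,0,0,0]'; python3 - <<'E'
from h import *
go(.486,.353,.012,-7)
E
```

```text
time_s: 4.48
tool_pos: [0.4858, 0.325, 0.1678]
tcp_rot: [-1.81, -2.567, 0.002]
force: [0.8, -0.2, 0.2]
grip_width: 0.088
finger_force: 0.0
time_s: 4.98
tool_pos: [0.486, 0.3252, 0.1687]
tcp_rot: [2.35, 2.085, -0.0]
force: [0.1, 0.4, -0.3]
grip_width: 0.0885
finger_force: 0.0
pos [0.486  0.3252 0.1687] yaw_y -6.82 tilt [-0. -0. -1.] grip 0.0885 j6 0.51 t 5.0
shift [ 27.6  -3.3 156.7] roll 0.18
```

```bash
python3 -m crank '[1,14,-1.6,20,0,1,13.6,-1.7,20,0,1,0,0,30,0,1,0,0,30,0,1,0,0,28,0,1,0,0,18.5,0,1,0,0,10,0,1,0,0,0,0,-1,0,0,0,0,-1,0,0,0,0]'; python3 -m crank '[-1,0,0,0,0,-1,0,0,0,0,-1,0,0,0,0,-1,0,0,0,0,-1,0,0,-10,0,-1,0,0,-20,0,-1,0,0,-20,0,-1,0,0,-20,0,-1,0,0,-20,0,-1,0,0,0,0]';python3 - <<'E'
from h import *
go(yaw=-93.4)
s=camera('scene');fit(s,'big_block',z=.09);t=camera('wrist');fit(t,'tray')
E
```

```text
time_s: 5.82
tool_pos: [0.4873, 0.3535, 0.0138]
tcp_rot: [2.352, 2.082, 0.004]
force: [0.6, -0.0, 0.1]
grip_width: 0.077
finger_force: 0.0
time_s: 6.65
tool_pos: [0.4886, 0.3542, 0.1071]
tcp_rot: [2.351, 2.081, 0.011]
force: [1.6, 0.4, -0.6]
grip_width: 0.0612
finger_force: 30.0
pos [0.4886 0.3542 0.1071] yaw_y -6.99 tilt [ 0.007  0.003 -1.   ] grip 0.0612 j6 0.55 t 6.7
shift [0. 0. 0.] roll 86.41
big_block conf 0.96 xy mm [501.8 371. ] yaw 43.7 IoU 0.436
tray conf 0.61 xy mm [463.8 190.5] yaw 86.2 IoU 0.243
```

```bash
python3 -m crank '[-1,0,0,-10,7,-1,0,0,-10,7,-1,0,0,0,7,-1,0,0,0,7,-1,0,0,0,7,-1,0,0,0,7,-1,0,0,0,7,-1,0,0,0,7,-1,0,0,0,7,-1,0,0,0,7]';python3 -m crank '[-1,0,0,0,7,-1,0,0,0,7,-1,0,0,0,2.6,-1,0,0,0,0]'; python3 - <<'E'
from h import *
for i in range(2):
    t=camera('top');s=camera('scene')
    g=t['color'].max(2);m=np.zeros(g.shape,np.uint8)
    c=proj(t,[.4645,.192,.005])[0].astype(int);print(c)
    sub=g[c[1]-32:c[1]+33,c[0]-18:c[0]+19];m[c[1]-32:c[1]+33,c[0]-18:c[0]+19]=sub<75
    n,l,st,_=cv2.connectedComponentsWithStats(m);k=1+st[1:,4].argmax();print(st[k]);m=cv2.morphologyEx((l==k).astype(np.uint8),cv2.MORPH_CLOSE,np.ones((3,3)))
    fit(t,'tray',mask=m);fit(s,'tray')
save(t,'t2')
a=np.radians(-3.2)
go(.4645-.032*np.cos(a),.192-.032*np.sin(a),yaw=-93.2)
E
```

```text
time_s: 7.68
tool_pos: [0.485, 0.3524, 0.12]
tcp_rot: [3.121, 0.346, -0.005]
force: [0.0, 0.8, 0.1]
grip_width: 0.0612
finger_force: 30.0
time_s: 8.02
tool_pos: [0.485, 0.3524, 0.1202]
tcp_rot: [3.138, -0.101, -0.005]
force: [-0.9, -0.2, -0.6]
grip_width: 0.0609
finger_force: 30.0
[222 225]
[ 208  199   28   54 1263]
tray conf 1 xy mm [464.1 192.9] yaw 86.5 IoU 0.96
tray conf 0.8 xy mm [464.2 192.2] yaw 85.3 IoU 0.717
[222 225]
[ 208  199   28   54 1270]
tray conf 1 xy mm [463.8 193.2] yaw 86.3 IoU 0.959
tray conf 0.85 xy mm [463.7 192.2] yaw 85.1 IoU 0.688
pos [0.4859 0.3529 0.1218] yaw_y -93.55 tilt [-0.001 -0.    -1.   ] grip 0.0611 j6 2.06 t 8.3
shift [-4.340e+01  1.621e+02  1.000e-01] roll -0.35
```

```bash
python3 -m crank '[-1,-5.4,20.3,0,0,-1,-5.4,20.3,0,0,-1,-5.4,20.3,0,0,-1,-5.4,20.3,0,0,-1,-5.4,20.3,0,0,-1,-5.4,20.3,0,0,-1,-5.4,20.3,0,0,-1,-5.4,20.1,0,0,-1,0,0,0,0,-1,0,0,0,0]';python3 - <<'E'
from h import *
a=np.radians(-3.4)
go(.4643-.032*np.cos(a),.1923-.032*np.sin(a),.0173,yaw=-93.4)
E
```

```text
time_s: 9.15
tool_pos: [0.4329, 0.1933, 0.1225]
tcp_rot: [-3.14, 0.101, -0.001]
force: [-0.1, 0.3, -0.1]
grip_width: 0.0612
finger_force: 30.0
pos [0.4329 0.1933 0.1225] yaw_y -93.68 tilt [ 0.001  0.    -1.   ] grip 0.0612 j6 1.8 t 9.2
shift [ -0.7  -0.9 105.2] roll -0.28
```

```bash
python3 -m crank '[-1,-0.7,-0.9,25,0,-1,0,0,25,0,-1,0,0,15,0,-1,0,0,12,0,-1,0,0,0,0,-1,0,0,0,0]';python3 - <<'E'
from h import *
s=camera('scene');t=camera('top');z=state()['tool_pos'][2]-.0138
go(z=.0173)
for p in(s,t): 
    fit(p,'big_block',z=z);fit(p,'tray')
save(s,'s3')
cv2.imwrite('pics/s3c.png',cv2.resize(s['color'][160:320,180:360,::-1],None,fx=4,fy=3.7))
E
```

```text
time_s: 9.65
tool_pos: [0.4321, 0.1953, 0.0449]
tcp_rot: [3.14, -0.097, -0.002]
force: [0.3, -0.7, -0.5]
grip_width: 0.0612
finger_force: 30.0
pos [0.433  0.1953 0.046 ] yaw_y -93.57 tilt [ 0.001  0.    -1.   ] grip 0.0611 j6 1.81 t 9.8
shift [-0.   0.  28.7] roll None
big_block conf 0.73 xy mm [416.8 188.9] yaw 15.5 IoU 0.289
tray conf 0.68 xy mm [464.4 193. ] yaw 86.6 IoU 0.272
big_block no trace
tray conf 0.5 xy mm [530.5 187.9] yaw 147.1 IoU 0.218
```

View pics/s3c.png

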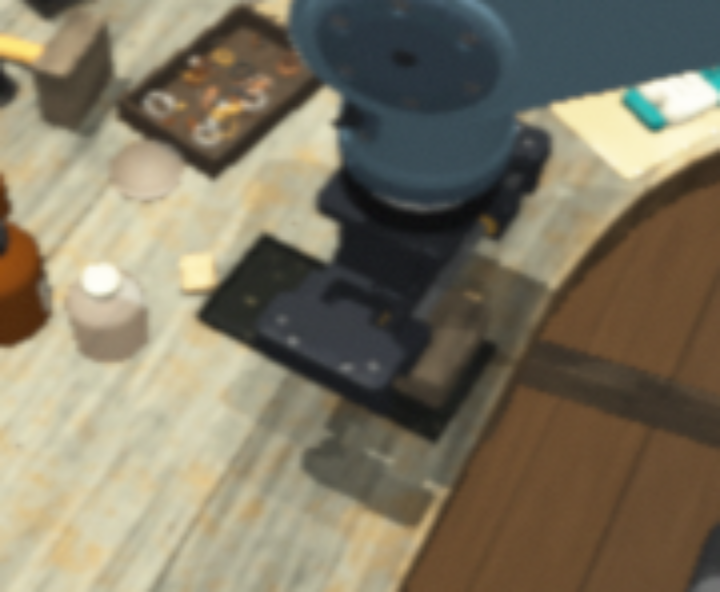

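```bash
python3 -m crank '[-1,0,1,8,0,-1,0,0,8,0,-1,0,0,6,0,-1,0,0,3.5,0,-1,0,0,2,0,-1,0,0,0,0,-1,0,0,0,0]'
```

```text
time_s: 10.53
tool_pos: [0.432, 0.1937, 0.0175]
tcp_rot: [3.14, -0.099, -0.001]
force: [1.1, 0.2, -0.8]
grip_width: 0.0614
finger_force: 30.0
```

```bash
python3 -m crank '[-1,0,0,1,0,-1,0,0,1,0,-1,0,0,0,0,-1,0,0,0,0]'; python3 -m crank '[0.6,0,0,0,0,0.6,0,0,0,0,0.6,0,0,-3,0,0.6,0,0,-10,0,1,0,0,-30,0,1,0,0,-38,0,1,0,0,-38,0,1,0,0,-38,0,1,0,0,-38,0,1,0,0,-30,0]'; python3 - <<'E'
from h import *
go(.60,.06,.30,90)
E
```

```text
time_s: 10.87
tool_pos: [0.4321, 0.1937, 0.0158]
tcp_rot: [-3.14, 0.099, -0.0]
force: [-0.2, -0.6, -1.0]
grip_width: 0.0614
finger_force: 30.0
time_s: 11.7
tool_pos: [0.4325, 0.1939, 0.2451]
tcp_rot: [-3.139, 0.098, -0.006]
force: [-0.1, 0.6, 0.7]
grip_width: 0.0884
finger_force: 0.0
pos [0.4325 0.1939 0.2451] yaw_y -93.59 tilt [ 0.004  0.001 -1.   ] grip 0.0884 j6 1.8 t 11.7
shift [175.8 123.1 -54.4] roll -3.59
```

```bash
python3 -m crank '[1,9,12,-8,0,1,9,12,-8,0,1,9,12,-8,-3.6,1,9,12,-8,0,1,9,12,-8,0,1,9,12,-8,0,1,9,12,-6,0,1,9,12,0,0,1,9,12,0,0,1,9,12,0,0]'; python3 -m crank '[1,0,0,0,0,1,0,0,0,0]'; python3 - <<'E'
from h import *
go()
w=camera('wrist');t=camera('top');s=camera('scene');save(w,'w4')
for p in(w,t,s):
    for n in('big_block','small_block','napkin_ring','flux_pot'): fit(p,n,z=.002*(n=='big_block'))
for p in (w,t,s):
    r=tip_of('third_hand',p);print([(q['conf'],q['xy'],at(p,q['xy'],0)) for q in r[:1]])
E
```

```text
time_s: 12.53
tool_pos: [0.5202, 0.0711, 0.2944]
tcp_rot: [-3.142, 0.0, 0.001]
force: [0.1, -0.0, -0.8]
grip_width: 0.088
finger_force: 0.0
time_s: 12.7
tool_pos: [0.5198, 0.0715, 0.2939]
tcp_rot: [-3.141, 0.002, 0.003]
force: [-0.6, 0.7, -0.2]
grip_width: 0.0878
finger_force: 0.0
pos [0.5198 0.0715 0.2939] yaw_y -90.09 tilt [-0.002  0.    -1.   ] grip 0.0878 j6 1.48 t 12.7
shift [0. 0. 0.] roll None
big_block conf 0.58 xy mm [432.6 192.6] yaw 85.4 IoU 0.77
small_block conf 0.93 xy mm [708.8 101.9] yaw 95.0 IoU 0.958
napkin_ring conf 0.92 xy mm [663.4 -55.5] yaw 21.5 IoU 0.929
flux_pot conf 0.72 xy mm [477.8  97.4] yaw 6.7 IoU 0.864
big_block conf 0.48 xy mm [444.9 215.3] yaw 52.1 IoU 0.348
small_block conf 0.75 xy mm [709.9 104.7] yaw 96.9 IoU 0.904
napkin_ring conf 0.46 xy mm [634.8 -40.3] yaw 50.4 IoU 0.035
flux_pot conf 0.58 xy mm [482.3 101. ] yaw 11.6 IoU 0.893
big_block conf 0.77 xy mm [432.4 193.8] yaw 85.2 IoU 0.927
small_block conf 0.92 xy mm [707.2 103.5] yaw 97.4 IoU 0.91
napkin_ring conf 0.45 xy mm [664.  -52.1] yaw 145.8 IoU 0.911
flux_pot conf 0.72 xy mm [480.5  97.2] yaw 134.2 IoU 0.886
[(0.66, [481.1, 160.6], array([ 0.51257846, -0.24549085,  0.        ]))]
[(0.72, [365.1, 210.4], array([ 0.51712194, -0.25046341,  0.        ]))]
[(0.82, [316.3, 130.4], array([ 0.51562897, -0.25123554,  0.        ]))]
```

View pics/w4.png

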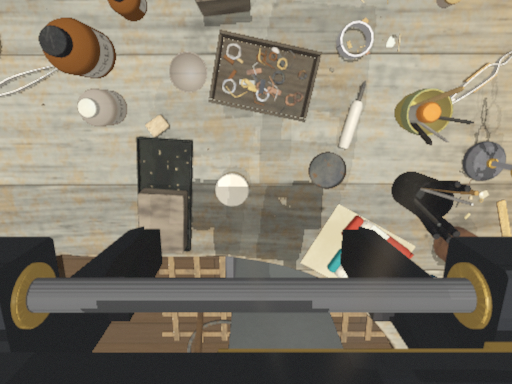

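```bash
python3 -m crank '[1,26.5,-4.5,14,-6.3,1,26.5,-4.5,14,0,1,26.5,-4.5,14,0,1,26.5,-4.5,14,0,1,26.5,-4.5,14,0,1,26.5,-4.5,14,0,1,25,-4.5,14,0,1,0,0,14,0,1,0,0,0,0,1,0,0,0,0]'; python3 - <<'E'
from h import *
w=camera('wrist');save(w,'w5');fit(w,'small_block')
go(.7085,.1035,.030,-83.7)
E
```

```text
time_s: 14.43
tool_pos: [0.6984, 0.1206, 0.1811]
tcp_rot: [-3.137, -0.173, 0.006]
force: [-0.2, 0.3, -0.4]
grip_width: 0.0881
finger_force: 0.0
small_block conf 0.55 xy mm [707.9 102.1] yaw 93.8 IoU 0.941
pos [0.6995 0.1205 0.184 ] yaw_y -83.71 tilt [ 0.001 -0.    -1.   ] grip 0.0882 j6 1.46 t 14.5
shift [  6.9  17.8 154. ] roll -0.01
```

```bash
python3 -m crank '[1,7,18,10,0,1,0,0,30,0,1,0,0,30,0,1,0,0,30,0,1,0,0,25,0,1,0,0,20,0,1,0,0,9,0,1,0,0,0,0,-1,0,0,0,0,-1,0,0,0,0]'; python3 -m crank '[-1,0,0,0,0,-1,0,0,0,0,-1,0,0,0,0,-1,0,0,0,0,-1,0,0,0,0,-1,0,0,-10,0,-1,0,0,-30,0,-1,0,0,-38,0,-1,0,0,-38,0,-1,0,0,-20,0]'; python3 - <<'E'
from h import *
a=np.radians(-3.4)
go(.4643+.0345*np.cos(a),.1923+.0345*np.sin(a),yaw=-93.4)
E
```

```text
time_s: 15.37
tool_pos: [0.7104, 0.1032, 0.0312]
tcp_rot: [3.137, 0.172, 0.006]
force: [0.8, 0.4, 0.4]
grip_width: 0.0766
finger_force: 0.0
time_s: 16.2
tool_pos: [0.7105, 0.1037, 0.1705]
tcp_rot: [3.137, 0.173, 0.009]
force: [0.4, -0.0, -0.8]
grip_width: 0.0592
finger_force: 30.0
pos [0.7105 0.1037 0.1705] yaw_y -83.69 tilt [ 0.006  0.    -1.   ] grip 0.0592 j6 1.44 t 16.2
shift [-201.  -109.3   -1.2] roll 9.71
```

```bash
python3 -m crank '[-1,0,0,0,5,-1,0,0,0,4.7,-1,-30,-10,0,0,-1,-31,-10.5,0,0,-1,-31,-10.5,0,0,-1,-31,-10.5,0,0,-1,-31,-10.5,0,0,-1,-31,-10.5,0,0,-1,-30,-10.5,0,0,-1,0,0,0,0]'; python3 -m crank '[-1,0,0,0,0]';python3 - <<'E'
from h import *
s=camera('scene');t=camera('top')
go(.4996,.190,.034,yaw=-93.4)
z=state()['tool_pos'][2]-.0312
for p in(s,t): fit(p,'small_block',z=z,yaw0=(86,))
fit(s,'big_block',z=.002,yaw0=(86,))
E
```

```text
time_s: 17.03
tool_pos: [0.4927, 0.1913, 0.164]
tcp_rot: [-3.14, 0.089, 0.008]
force: [1.2, -0.2, -1.5]
grip_width: 0.0593
finger_force: 30.0
time_s: 17.12
tool_pos: [0.4972, 0.19, 0.1651]
tcp_rot: [-3.14, 0.09, -0.0]
force: [0.6, 0.0, -1.3]
grip_width: 0.0593
finger_force: 30.0
pos [0.4995 0.1891 0.1655] yaw_y -93.4 tilt [ 0.002  0.    -1.   ] grip 0.059 j6 1.77 t 17.2
shift [-1.000e-01 -9.000e-01  1.315e+02] roll 0.0
small_block conf 0.66 xy mm [486.3 192.3] yaw 106.9 IoU 0.465
small_block no trace
big_block conf 0.56 xy mm [433.  193.7] yaw 86.4 IoU 0.915
```

```bash
python3 -m crank '[-1,0,-0.5,35,0,-1,0,0,35,0,-1,0,0,25,0,-1,0,0,18,0,-1,0,0,9,0,-1,0,0,0,0,-1,0,0,0,0]';python3 - <<'E'
from h import *
s=camera('scene');w=camera('wrist')
go(.4996,.190,.034,yaw=-93.4)
z=state()['tool_pos'][2]-.0312
for p in(s,w): fit(p,'small_block',z=z,yaw0=(86,))
a=cv2.resize(s['color'][170:310,190:330,::-1],(560,560));cv2.imwrite('pics/s6.png',a)
E
```

```text
time_s: 17.95
tool_pos: [0.4991, 0.1895, 0.0429]
tcp_rot: [3.14, -0.094, -0.0]
force: [-0.4, 0.1, -0.9]
grip_width: 0.0591
finger_force: 30.0
pos [0.5    0.1898 0.0441] yaw_y -93.42 tilt [ 0.003  0.    -1.   ] grip 0.0593 j6 1.77 t 18.1
shift [-0.5 -0.2 10.1] roll -0.02
small_block conf 0.58 xy mm [487.4 192. ] yaw 102.8 IoU 0.418
small_block conf 0.88 xy mm [504.8 189. ] yaw 106.9 IoU 0.636
```

View pics/s6.png

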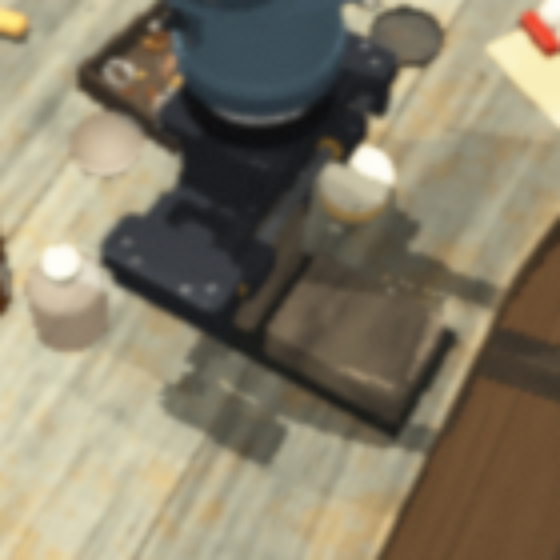

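```bash
python3 -m crank '[-1,-0.5,0,5,0,-1,0,0,3.5,0,-1,0,0,2,0,-1,0,0,1,0,-1,0,0,0,0,-1,0,0,0,0]'; python3 -m crank '[0.6,0,0,0,0,0.6,0,0,0,0,0.6,0,0,-2,0,0.6,0,0,-10,0,0.6,0,0,-25,0,1,0,0,-35,0,1,0,0,-35,0,1,0,0,-30,0,1,0,0,0,0,1,0,0,0,0]'; python3 - <<'E'
from h import *
s=camera('scene');w=camera('wrist');t=camera('top')
for p in (s,t): fit(p,'small_block',z=.002,yaw0=(86,))
fit(s,'big_block',z=.002,yaw0=(86,))
save(w,'w7');go(.664,-.0535,.012,-90)
E
```

```text
time_s: 18.65
tool_pos: [0.498, 0.1898, 0.0321]
tcp_rot: [3.14, -0.093, -0.001]
force: [-5.0, -0.8, 9.6]
grip_width: 0.0592
finger_force: 30.0
time_s: 19.48
tool_pos: [0.4996, 0.1901, 0.1711]
tcp_rot: [-3.139, 0.093, -0.009]
force: [-0.5, 0.4, -0.2]
grip_width: 0.0878
finger_force: 0.0
small_block conf 0.8 xy mm [495.3 189.6] yaw 92.4 IoU 0.897
small_block no trace
big_block conf 0.92 xy mm [432.  194.5] yaw 86.4 IoU 0.941
pos [0.4971 0.1896 0.1667] yaw_y -93.4 tilt [-0.003 -0.    -1.   ] grip 0.0882 j6 1.77 t 19.8
shift [181.5 232.6 154.4] roll -3.4
```

```bash
python3 -m crank '[1,18,23,0,0,1,18,23,0,0,1,18,23,0,0,1,18,23,0,0,1,18,23,0,0,1,18,23,0,0,1,18,23,0,0,0.3,18,23,0,0,0.27,18,23,0,0,0.27,18,23,0,0]'; python3 -m crank '[0.27,0,0,10,6.6,0.27,0,0,10,7,0.27,0,0,10,7,0.27,0,0,0,6,0.27,0,0,0,0,0.27,0,0,0,0]';python3 - <<'E'
from h import *
w=camera('wrist');save(w,'w8');s=camera('scene')
fit(w,'napkin_ring');fit(s,'napkin_ring')
go(.6638,-.0535,.005,-120)
E
```

```text
time_s: 20.62
tool_pos: [0.6641, -0.0517, 0.1667]
tcp_rot: [-3.14, 0.093, 0.003]
force: [0.0, 0.7, 0.1]
grip_width: 0.0706
finger_force: 0.0
time_s: 21.12
tool_pos: [0.6636, -0.0505, 0.1372]
tcp_rot: [3.036, -0.808, -0.003]
force: [0.4, 0.4, -0.2]
grip_width: 0.0561
finger_force: 0.0
napkin_ring conf 0.74 xy mm [664.1 -56. ] yaw 96.2 IoU 0.964
napkin_ring conf 0.16 xy mm [502.9 188.9] yaw 82.4 IoU 0.507
pos [ 0.6643 -0.0505  0.1385] yaw_y -119.89 tilt [ 0. -0. -1.] grip 0.0558 j6 1.84 t 21.3
shift [  1.    2.9 133.5] roll 0.11
```

View pics/w8.png

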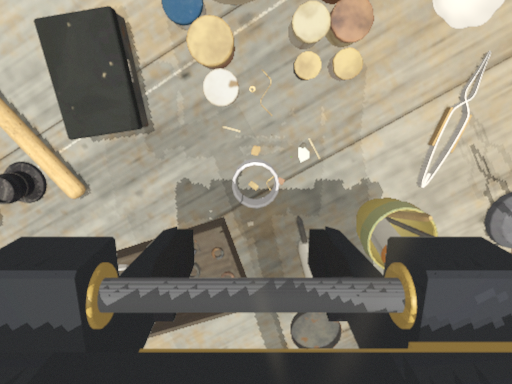

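```bash
python3 -m crank '[0.27,1.7,3.6,20,0,0.27,0,0,30,0,0.27,0,0,30,0,0.27,0,0,25,0,0.27,0,0,18,0,0.27,0,0,8,0,0.27,0,0,2,0,0.27,0,0,0,0,-1,0,0,0,0,-1,0,0,0,0]'; python3 -m crank '[-1,0,0,0,0,-1,0,0,0,0,-1,0,0,0,0,-1,0,0,-10,0,-1,0,0,-30,0,-1,0,0,-35,0,-1,0,0,-35,0,-1,0,0,-35,-6,-1,0,0,0,-7,-1,0,0,0,-7]';python3 -m crank '[-1,0,0,0,-6.4,-1,0,0,0,0]'; python3 - <<'E'
from h import *
go(.4325,.1937,yaw=-93.4)
E
```

```text
time_s: 22.15
tool_pos: [0.6651, -0.0549, 0.0072]
tcp_rot: [3.035, -0.813, 0.005]
force: [0.5, -0.0, -0.4]
grip_width: 0.0449
finger_force: 0.0
time_s: 22.98
tool_pos: [0.6657, -0.0549, 0.1549]
tcp_rot: [3.129, -0.264, 0.011]
force: [-0.9, 0.9, -1.0]
grip_width: 0.0393
finger_force: 30.0
time_s: 23.15
tool_pos: [0.6636, -0.0544, 0.1511]
tcp_rot: [3.14, -0.092, 0.001]
force: [-1.4, 0.1, -0.6]
grip_width: 0.0392
finger_force: 30.0
pos [ 0.6636 -0.0544  0.1511] yaw_y -93.37 tilt [ 0. -0. -1.] grip 0.0392 j6 1.37 t 23.1
shift [-2.453e+02 -2.341e+02 -1.000e-01] roll 0.03
```

```bash
python3 -m crank '[-1,-25,-24,0,0,-1,-25,-24,0,0,-1,-25,-24,0,0,-1,-25,-24,0,0,-1,-25,-24,0,0,-1,-25,-24,0,0,-1,-25,-24,0,0,-1,-25,-24,0,0,-1,-25,-22,0,0,-1,-20,-20,0,0]'; python3 -m crank '[-1,0,0,25,0,-1,0,0,25,0,-1,0,0,0,0,-1,0,0,0,0]'; python3 - <<'E'
from h import *
go(.4322,.1938,.039,yaw=-93.4)
s=camera('scene');w=camera('wrist');fit(s,'big_block',z=.002);save(w,'w9')
z=state()['tool_pos'][2]-.0065
fit(w,'napkin_ring',z=z);fit(s,'napkin_ring',z=z)
fit(w,'small_block',z=.002)
E
```

```text
time_s: 23.98
tool_pos: [0.4318, 0.1956, 0.1503]
tcp_rot: [-3.14, 0.105, 0.001]
force: [0.2, 0.7, -0.7]
grip_width: 0.0392
finger_force: 30.0
time_s: 24.32
tool_pos: [0.4327, 0.1943, 0.0996]
tcp_rot: [3.139, -0.102, -0.005]
force: [-0.1, -0.8, -0.8]
grip_width: 0.0389
finger_force: 30.0
pos [0.4327 0.1943 0.0996] yaw_y -93.73 tilt [-0.003 -0.001 -1.   ] grip 0.0389 j6 1.81 t 24.3
shift [-0.3  0.5 60.6] roll -0.33
big_block conf 0.59 xy mm [432.3 195.4] yaw 89.3 IoU 0.644
napkin_ring conf 0.56 xy mm [432.9 193.5] yaw 166.0 IoU 0.773
napkin_ring no trace
small_block conf 0.96 xy mm [495.  188.8] yaw 86.0 IoU 0.945
```

```bash
python3 -m crank '[-1,0,0.5,25,0,-1,0,0,18,0,-1,0,0,10,0,-1,0,0,5,0,-1,0,0,2.5,0,-1,0,0,0,0,-1,0,0,0,0]'; python3 -m crank '[-1,0,0,1,0,-1,0,0,0.5,0,-1,0,0,0,0,-1,0,0,0,0]'
```

```text
time_s: 25.2
tool_pos: [0.4346, 0.1941, 0.0404]
tcp_rot: [-3.14, 0.099, -0.002]
force: [0.1, 0.1, -0.2]
grip_width: 0.0391
finger_force: 30.0
time_s: 25.53
tool_pos: [0.4341, 0.194, 0.0385]
tcp_rot: [-3.14, 0.099, -0.001]
force: [-0.1, 0.2, -0.9]
grip_width: 0.0391
finger_force: 30.0
```

```bash
python3 -m crank '[-1,-1.5,0,1,0,-1,0,0,0.7,0,-1,0,0,0,0,-1,0,0,0,0]'; python3 -m crank '[0,0,0,0,0,0.2,0,0,0,0,0.2,0,0,0,0,0.2,0,0,-4,0,0.2,0,0,-15,0,0.2,0,0,-35,0,1,0,0,-38,0,1,0,0,-38,0,1,0,0,-38,0,1,0,0,0,0]'; python3 -m crank '[1,-10,10,-25,0,1,-10,10,-25,0,1,-10,10,0,0,1,-10,10,0,0,1,0,0,0,0,1,0,0,0,0]'; python3 - <<'E'
from h import *
s=camera('scene');w=camera('wrist');save(w,'w10')
for p in(s,w):
    fit(p,'big_block',z=.002,yaw0=(86,));fit(p,'small_block',z=.002,yaw0=(86,));fit(p,'napkin_ring',z=.031);fit(p,'flux_pot');fit(p,'tray')
go(.4795,.098,.010,0)
E
```

```text
time_s: 25.87
tool_pos: [0.4331, 0.1941, 0.0376]
tcp_rot: [-3.14, 0.098, -0.002]
force: [-2.4, -1.6, 9.5]
grip_width: 0.0392
finger_force: 30.0
time_s: 26.7
tool_pos: [0.4366, 0.1949, 0.2126]
tcp_rot: [-3.137, 0.098, -0.02]
force: [1.0, 0.2, 0.6]
grip_width: 0.0772
finger_force: 0.0
time_s: 27.2
tool_pos: [0.3899, 0.1565, 0.2546]
tcp_rot: [-3.14, 0.1, -0.001]
force: [0.6, 0.4, 0.2]
grip_width: 0.0884
finger_force: 0.0
big_block conf 0.83 xy mm [432.4 195. ] yaw 86.6 IoU 0.824
small_block conf 0.96 xy mm [496.4 189.8] yaw 89.2 IoU 0.907
napkin_ring conf 0.56 xy mm [433.3 195.3] yaw 66.9 IoU 0.504
flux_pot conf 0.64 xy mm [479.9  94.7] yaw 136.0 IoU 0.856
tray conf 0.75 xy mm [465.3 194.3] yaw 86.0 IoU 0.281
big_block conf 0.78 xy mm [432.1 192.1] yaw 87.3 IoU 0.87
small_block conf 0.66 xy mm [495.  188.8] yaw 83.7 IoU 0.919
napkin_ring conf 0.87 xy mm [431.9 193.1] yaw 66.0 IoU 0.964
flux_pot conf 0.84 xy mm [478.4  96.8] yaw 144.9 IoU 0.903
tray conf 0.79 xy mm [553.8 184.9] yaw 85.3 IoU 0.381
pos [0.39   0.1567 0.2544] yaw_y -93.6 tilt [-0.  0. -1.] grip 0.0882 j6 1.73 t 27.8
shift [ 93.1  52.9 244.4] roll 86.4
```

View pics/w10.png

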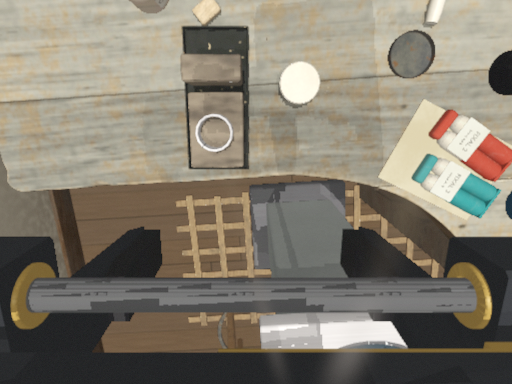

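```bash
python3 -m crank '[1,0,0,5,-7,1,0,0,5,-7,1,0,0,5,-7,1,0,0,5,-7,1,0,0,5,-7,1,0,0,5,-7,1,0,0,5,-7,1,0,0,5,-7,1,0,0,0,-7,1,0,0,0,-7]'; python3 -m crank '[1,0,0,0,-7,1,0,0,0,-7,1,0,0,0,-7,1,0,0,0,-2.6,1,0,0,0,0]'; python3 - <<'E'
from h import *
go(.4793,.097,.010,0)
E
```

```text
time_s: 28.63
tool_pos: [0.3897, 0.1566, 0.2141]
tcp_rot: [-2.623, -1.728, 0.001]
force: [0.6, 0.0, -0.8]
grip_width: 0.0881
finger_force: 0.0
time_s: 29.05
tool_pos: [0.39, 0.1566, 0.2146]
tcp_rot: [2.22, 2.223, 0.0]
force: [0.4, 0.5, -0.4]
grip_width: 0.088
finger_force: 0.0
pos [0.39   0.1566 0.2146] yaw_y 0.09 tilt [ 0.  0. -1.] grip 0.088 j6 0.1 t 29.1
shift [-59.8  89.2 204.6] roll 0.09
```

```bash
python3 -m crank '[1,-12,17.8,16,0,1,-12,17.8,16,0,1,-12,17.8,16,0,1,-12,17.8,16,0,1,-11.8,17.8,16,0,1,0,0,0,0,1,0,0,0,0]'; python3 - <<'E'
from h import *
w=camera('wrist');fit(w,'flux_pot');s=camera('scene');fit(s,'flux_pot')
go(.4793,.097,.010,0)
E
```

```text
time_s: 29.63
tool_pos: [0.4786, 0.0963, 0.1335]
tcp_rot: [-2.223, -2.217, 0.003]
force: [-0.2, 1.0, 0.5]
grip_width: 0.088
finger_force: 0.0
flux_pot conf 0.83 xy mm [477.4  96.4] yaw 48.6 IoU 0.91
flux_pot conf 0.75 xy mm [479.2  96.4] yaw 24.1 IoU 0.876
pos [0.4788 0.0974 0.1354] yaw_y 0.01 tilt [ 0.001  0.    -1.   ] grip 0.0882 j6 -0.04 t 29.8
shift [ -0.4   0.3 125.4] roll 0.01
```

```bash
python3 -m crank '[1,0.8,0,35,0,1,0,0,35,0,1,0,0,30,0,1,0,0,18,0,1,0,0,7.5,0,1,0,0,0,0,-1,0,0,0,0,-1,0,0,0,0,-1,0,0,0,0,-1,0,0,0,0]'; python3 -m crank '[-1,0,0,0,0,-1,0,0,0,0,-1,0,0,0,0,-1,0,0,0,0,-1,0,0,-20,0,-1,0,0,-35,0,-1,0,0,-35,0,-1,0,0,-35,3.4,-1,0,0,0,0,-1,0,0,0,0]'; python3 - <<'E'
from h import *
go(.4369,.2715,yaw=-3.4)
E
```

```text
time_s: 30.67
tool_pos: [0.4801, 0.0976, 0.0104]
tcp_rot: [2.22, 2.22, 0.003]
force: [0.5, 1.2, -0.6]
grip_width: 0.0638
finger_force: 0.0
time_s: 31.5
tool_pos: [0.4805, 0.0976, 0.1359]
tcp_rot: [2.284, 2.153, 0.005]
force: [0.9, -0.8, -0.9]
grip_width: 0.0434
finger_force: 30.0
pos [0.4805 0.0976 0.1359] yaw_y -3.38 tilt [ 0.005 -0.    -1.   ] grip 0.0434 j6 0.02 t 31.5
shift [171.1 -53.8  -0.2] roll 0.02
```

```bash
python3 -m crank '[-1,19,-6,0,0,-1,19,-6,0,0,-1,19,-6,0,0,-1,19,-6,0,0,-1,19,-6,0,0,-1,19,-6,0,0,-1,19,-6,0,0,-1,19,-6,0,0,-1,19,-6,0,0,-1,0,0,0,0]'; python3 -m crank '[-1,0,0,35,0,-1,0,0,30,0,-1,0,0,25,0,-1,0,0,20,0,-1,0,0,10,0,-1,0,0,3,0,-1,0,0,0,0,-1,0,0,0,0]'; python3 - <<'E'
from h import *
go(.4369,.2715,.0104,yaw=-3.4)
E
```

```text
time_s: 32.33
tool_pos: [0.4327, 0.2735, 0.1316]
tcp_rot: [-2.281, -2.156, 0.005]
force: [-0.3, -0.5, -1.8]
grip_width: 0.0437
finger_force: 30.0
time_s: 33.0
tool_pos: [0.4349, 0.271, 0.0105]
tcp_rot: [-2.286, -2.154, 0.002]
force: [0.2, 0.0, -1.2]
grip_width: 0.0436
finger_force: 30.0
pos [0.4349 0.271  0.0105] yaw_y -3.4 tilt [-0.001 -0.    -1.   ] grip 0.0436 j6 0.38 t 33.0
shift [0.6 2.  0.1] roll 0.0
```

```bash
python3 -m crank '[-1,0,0,0.5,0,0.3,0,0,0,0,0.3,0,0,0,0,0.5,0,0,0,0,0.5,0,0,-3,0,0.5,0,0,-15,0,1,0,0,-38,0,1,0,0,-38,0,1,0,0,-38,0,1,0,0,-38,0]'; python3 -m crank '[1,0,0,-38,7,1,0,0,-38,7,1,0,0,-38,7,1,0,0,-20,7,1,0,0,0,7,1,0,0,0,7,1,0,0,0,7,1,0,0,0,7,1,0,0,0,7,1,0,0,0,7]'; python3 -m crank '[1,0,0,0,7,1,0,0,0,7,1,0,0,0,2.6,1,0,0,0,0]'; python3 - <<'E'
from h import *
go(.38,-.22,.30,yaw=-90)
s=camera('scene');fit(s,'flux_pot');fit(s,'big_block',z=.002,yaw0=(86,));fit(s,'small_block',z=.002,yaw0=(86,))
E
```

```text
time_s: 33.83
tool_pos: [0.4348, 0.2714, 0.1826]
tcp_rot: [2.286, 2.155, 0.0]
force: [1.3, 0.1, -0.6]
grip_width: 0.0877
finger_force: 0.0
time_s: 34.67
tool_pos: [0.435, 0.2715, 0.3149]
tcp_rot: [-3.11, -0.444, -0.001]
force: [0.6, 0.0, 1.0]
grip_width: 0.0885
finger_force: 0.0
time_s: 35.0
tool_pos: [0.4351, 0.2715, 0.3149]
tcp_rot: [-3.141, 0.002, -0.001]
force: [-0.2, -0.1, -0.3]
grip_width: 0.0879
finger_force: 0.0
pos [0.4351 0.2715 0.3149] yaw_y -90.09 tilt [ 0.  0. -1.] grip 0.0879 j6 1.9 t 35.0
shift [-54.3 491.6  14.8] roll -0.09
flux_pot conf 0.59 xy mm [435.6 269.8] yaw 104.5 IoU 0.881
big_block conf 0.7 xy mm [432.9 194.4] yaw 86.5 IoU 0.799
small_block conf 0.84 xy mm [495.1 191.1] yaw 88.7 IoU 0.851
```

```bash
python3 -m crank '[1,-4,35,0,0,1,-4,35,0,0,1,-4,35,0,0,1,-4,35,0,0,1,-4,35,0,0,1,-4,35,0,0,1,-4,35,0,0,1,-4,35,0,0,1,-4,35,0,0,1,-4,35,0,0]'; python3 -m crank '[1,-4,35,0,0,1,-4,35,0,0,1,-4,35,0,0,1,-4,35,0,0,1,0,0,0,0,1,0,0,0,0]'; python3 - <<'E'
from h import *
go()
w=camera('wrist');save(w,'w11');look(w,['third_hand'])
s=camera('scene');t=camera('top')
for p in(s,t):
    for f in(tip_of,find_in): print([(q['conf'],q['xy']) for q in f('third_hand',p)[:1]])
    r=trace('third_hand',p);c=proj(p,[.515,-.25,.05])[0].astype(int);print(c)
    m=p['color'].copy();
    if r: m[r[0]['pixels']]=m[r[0]['pixels']]//2+np.array([0,127,0],np.uint8)
    a=p['color'][c[1]-50:c[1]+50,c[0]-50:c[0]+50];b=m[c[1]-50:c[1]+50,c[0]-50:c[0]+50]
    cv2.imwrite(f'pics/th_{p["shot"]}.png',cv2.resize(np.hstack([a,b])[:,:,::-1],(800,400)))
    print(p['shot'])
E
```

```text
time_s: 36.03
tool_pos: [0.3946, -0.08, 0.3149]
tcp_rot: [3.141, 0.002, 0.001]
force: [0.6, 1.2, -0.3]
grip_width: 0.0881
finger_force: 0.0
time_s: 36.53
tool_pos: [0.3787, -0.2198, 0.3143]
tcp_rot: [-3.141, 0.005, 0.001]
force: [0.4, 0.3, -0.9]
grip_width: 0.088
finger_force: 0.0
pos [ 0.3787 -0.2198  0.3143] yaw_y -90.17 tilt [-0.001  0.001 -1.   ] grip 0.088 j6 0.78 t 36.5
shift [0. 0. 0.] roll None
third_hand <function make.<locals>.keyed.<locals>.call at 0x7f81741c11c0> [(0.79, [272.8, 49.0])]
third_hand <function make.<locals>.keyed.<locals>.call at 0x7f81741c1580> [(0.66, [270.2, 52.0])]
third_hand <function make.<locals>.keyed.<locals>.call at 0x7f81741c13a0> [(0.76, [269.4, 49.6])]
[(0.81, [318.6, 130.3])]
[(0.67, [317.4, 110.1])]
[318 117]
36
[(0.63, [364.0, 208.5])]
[(0.83, [365.8, 210.3])]
[368 209]
37
```

View pics/w11.png

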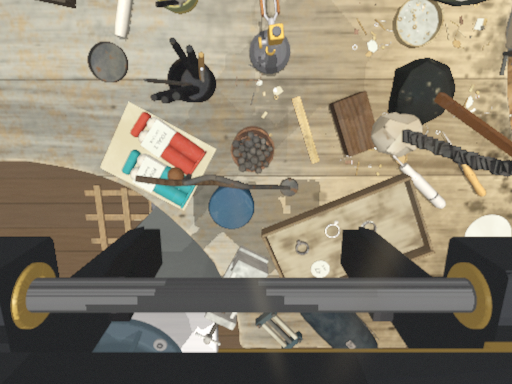

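```bash
python3 -m crank '[1,35,0,0,0,1,35,0,0,0,1,30,0,0,0,1,0,0,0,0,1,0,0,0,0]'; python3 - <<'E'
from h import *
go()
w=camera('wrist');save(w,'w12');look(w,['third_hand'])
c,_=ray(w,(0,0));print(c,at(w,(256,192),0),w['mtx'])
b=tip_of('third_hand',w)[0]['xy'];print(at(w,b,0))
u,v=int(b[0]),int(b[1]);a=w['color'][max(0,v-110):v+50,u-90:u+90,::-1];print(u-90,max(0,v-110));cv2.imwrite('pics/w12c.png',cv2.resize(a,None,fx=3.6,fy=3.6,interpolation=2))
E
```

```text
time_s: 37.55
tool_pos: [0.4798, -0.2181, 0.3136]
tcp_rot: [-3.141, -0.003, 0.003]
force: [-0.0, -0.6, 0.7]
grip_width: 0.0882
finger_force: 0.0
pos [ 0.4798 -0.2181  0.3136] yaw_y -89.9 tilt [-0.002  0.001 -1.   ] grip 0.0882 j6 0.92 t 37.5
shift [0. 0. 0.] roll None
third_hand <function make.<locals>.keyed.<locals>.call at 0x7f84d4f211c0> [(0.63, [268.6, 126.2])]
third_hand <function make.<locals>.keyed.<locals>.call at 0x7f84d4f21580> [(0.81, [270.9, 130.1])]
third_hand <function make.<locals>.keyed.<locals>.call at 0x7f84d4f213a0> [(0.74, [267.2, 125.6])]
[ 0.54462508 -0.21928475  0.45915853] [ 0.4234751  -0.22667067  0.        ] [[322.89764044   0.         250.85873552]
 [  0.         322.89764044 192.99035917]
 [  0.           0.           1.        ]]
[ 0.51307064 -0.24701873  0.        ]
180 20
```

View pics/w12c.png

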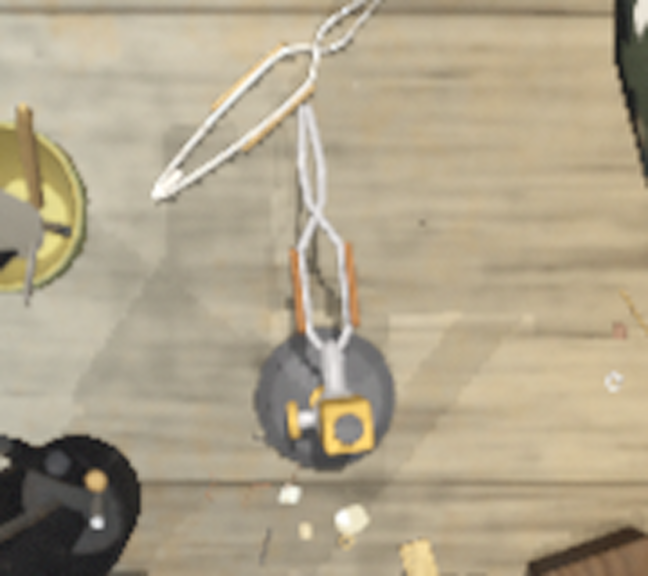

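```bash
python3 - <<'E'
from h import *
go()
w=camera('wrist')
h=at(w,(276.1,138.3),.124);b=at(w,(270.3,131.1),.012);t=at(w,(265,51.1),.064)
print(h,b,t);d=t-h;print(np.hypot(*d[:2]),np.degrees(np.arctan2(d[1],d[0])))
d=t-b;print(np.hypot(*d[:2]),np.degrees(np.arctan2(d[1],d[0])))
# base circle fit by trace in scene + head edges
for u in [(320,405),(368,397),(375,448),(327,456)]: print(at(w,(180+u[0]/3.6,20+u[1]/3.6),.124))
E
```

```text
pos [ 0.4784 -0.2186  0.3149] yaw_y -90.04 tilt [ 0. -0. -1.] grip 0.0878 j6 0.92 t 37.8
shift [0. 0. 0.] roll None
[ 0.5121151  -0.24598795  0.124     ] [ 0.51160674 -0.24661012  0.012     ] [ 0.60487659 -0.23617194  0.064     ]
0.09327940786291644 6.040548041792167
0.0938521216365843 6.385614463441715
[ 0.51802241 -0.23846779  0.124     ]
[ 0.52025363 -0.25211196  0.124     ]
[ 0.50579726 -0.25447324  0.124     ]
[ 0.50351605 -0.24068022  0.124     ]
```

```bash
python3 -m crank '[0.2,0,0,0,-7,0.2,0,0,0,-7,0.2,0,0,0,-7,0.2,0,0,0,-7,0.2,0,0,0,-7,0.2,0,0,0,-7,0.2,0,0,0,-7,0.2,0,0,0,-7,0.2,0,0,0,-7,0.2,0,0,0,-7]'; python3 -m crank '[0.2,0,0,0,-7,0.2,0,0,0,-7,0.2,0,0,0,-7,0.2,0,0,0,-5.2,0.2,-17,16,20,0,0.2,-16.6,16.2,30,0,0.2,0,0,30,0,0.2,0,0,20,0,0.2,0,0,0,0,0.2,0,0,0,0]'; python3 - <<'E'
from h import *
go(.514,-.2485,.098,6.2)
w=camera('wrist');save(w,'w13')
b=tip_of('third_hand',w)
if b: print(b[0]['conf'],b[0]['xy'],at(w,b[0]['xy'],0))
s=camera('scene')
cv2.imwrite('pics/s13.png',np.vstack([cv2.resize(w['color'][:,:,::-1],(400,300)),cv2.resize(s['color'][60:180,240:400,::-1],(400,300))]))
E
```

```text
time_s: 38.68
tool_pos: [0.4787, -0.2187, 0.315]
tcp_rot: [2.568, 1.808, 0.0]
force: [-0.0, 0.3, 0.7]
grip_width: 0.0532
finger_force: 0.0
time_s: 39.52
tool_pos: [0.514, -0.2482, 0.2141]
tcp_rot: [-2.097, -2.336, 0.0]
force: [0.5, -0.2, 0.4]
grip_width: 0.0528
finger_force: 0.0
pos [ 0.514  -0.2482  0.2141] yaw_y 6.16 tilt [-0.002  0.001 -1.   ] grip 0.0528 j6 -0.77 t 39.5
shift [ -0.4   0.2 116.1] roll -0.04
0.91 [250.2, 162.9] [ 0.51131688 -0.2442121   0.        ]
```

View pics/s13.png

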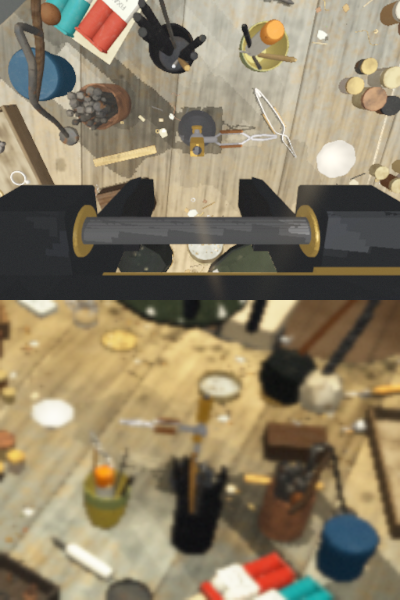

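```bash
python3 - <<'E'
from h import *
w=camera('wrist');a=w['color'].astype(int)
hsv=cv2.cvtColor(w['color'],cv2.COLOR_RGB2HSV)
m=((hsv[...,0]>15)&(hsv[...,0]<30)&(hsv[...,1]>150)&(hsv[...,2]>120)).astype(np.uint8)
m[:150]=0;m[225:]=0;m[:,:225]=0;m[:,290:]=0
v,u=np.nonzero(m);print(len(u),u.min(),u.max(),v.min(),v.max())
for r in range(v.min(),v.max()+1): print(r,''.join('.#'[x] for x in m[r,u.min():u.max()+1]))
for z in(.124,): print(at(w,(u.mean(),v.mean()),z),w['world_to_cam'].round(3).tolist())
print(proj(w,[[.514,-.2485,.124],[.514,-.2485,.094]]))
E
```

```text
179 242 257 159 196
159 ...########.....
160 ..#########..#..
161 ...##.####.#....
162 ....#......##...
163 ................
164 ................
165 ................
166 ...#........#...
167 ................
168 ................
169 ................
170 ................
171 ................
172 ................
173 ................
174 .#..##.########.
175 #####.#########.
176 ######.#####.##.
177 #.#.##.#########
178 ...#############
179 #.############.#
180 #.##.##########.
181 #######....#####
182 ##.####...######
183 .###.......#.###
184 .##.........####
185 .............###
186 ..............##
187 ..............#.
188 ...............#
189 ...............#
190 ...............#
191 ..............##
192 ..............#.
193 ..............#.
194 ..............##
195 ............###.
196 ...........##.#.
[ 0.51297125 -0.235952    0.124     ] [[0.994, 0.108, 0.003, -0.485], [0.103, -0.96, 0.26, -0.324], [0.031, -0.258, -0.966, 0.287], [0.0, 0.0, 0.0, 1.0]]
[[250.01381035 193.08074701]
 [249.98447775 183.94374916]]
```

```bash
python3 -m crank '[0.2,1.1,0,35,0,0.2,0,0,30,0,0.2,0,0,25,0,0.2,0,0,16,0,0.2,0,0,8,0,0.2,0,0,2,0,0.2,0,0,0,0,0.2,0,0,0,0]'; python3 -m crank '[-1,0,0,0,0,-1,0,0,0,0,-1,0,0,0,0,-1,0,0,0,0,-1,0,0,0,0,-1,0,0,0,0]';python3 - <<'E'
from h import *
go();print(state()['force'],state()['finger_force'])
E
```

```text
time_s: 40.38
tool_pos: [0.5158, -0.2481, 0.1003]
tcp_rot: [2.096, 2.336, 0.0]
force: [0.2, 0.6, 0.8]
grip_width: 0.0528
finger_force: 0.0
time_s: 40.88
tool_pos: [0.5147, -0.2473, 0.0986]
tcp_rot: [2.098, 2.338, -0.0]
force: [-0.3, -0.5, 0.6]
grip_width: 0.015
finger_force: 0.0
pos [ 0.5147 -0.2473  0.0986] yaw_y 6.2 tilt [ 0. -0. -1.] grip 0.015 j6 -0.76 t 40.9
shift [0. 0. 0.] roll None
[-0.34404769 -0.54271295  0.56955912] 0.0
```

Almost closed. I'll keep closing, then lift, with a little rotation once it's high.

```bash
python3 -m crank '[-1,0,0,0,0,-1,0,0,0,0,-1,0,0,0,0,-1,0,0,-5,0,-1,0,0,-15,0,-1,0,0,-25,0,-1,0,0,-30,0,-1,0,0,-30,0,-1,0,0,-30,0,-1,0,0,-30,0]'; python3 -m crank '[-1,0,0,-25,0,-1,0,0,-15,0,-1,0,0,0,-6,-1,0,0,0,-6,-1,0,0,0,-6,-1,0,0,0,-6,-1,0,0,0,-6,-1,0,0,0,-6,-1,0,0,0,-6,-1,0,0,0,-6]';python3 - <<'E'
from h import *
go(.4272,.099);print(state()['force'],state()['finger_force'])
E
```

```text
time_s: 41.72
tool_pos: [0.5141, -0.2468, 0.2643]
tcp_rot: [-2.097, -2.337, 0.0]
force: [0.4, -0.4, -3.8]
grip_width: 0.0132
finger_force: 30.0
time_s: 42.55
tool_pos: [0.5143, -0.2469, 0.3028]
tcp_rot: [-0.957, -2.991, -0.001]
force: [-0.8, -0.6, -3.0]
grip_width: 0.0139
finger_force: 30.0
pos [ 0.5143 -0.2469  0.3028] yaw_y 54.5 tilt [-0.001  0.001 -1.   ] grip 0.0139 j6 -1.61 t 42.5
shift [271.8 231.    0.5] roll None
[-0.78337334 -0.61004826 -2.98193234] 29.982144366949797
```

```bash
python3 -m crank '[-1,0,0,0,-6.5,-1,0,0,0,-6.5,-1,0,0,0,-6.5,-1,0,0,0,-6.5,-1,0,0,0,-6.1,-1,0,0,0,0]';python3 - <<'E'
from h import *
go(.4272,.092,yaw=86.6)
E
```

```text
time_s: 43.05
tool_pos: [0.5143, -0.247, 0.3028]
tcp_rot: [-0.096, -3.139, -0.002]
force: [0.1, 0.5, -3.3]
grip_width: 0.0134
finger_force: 30.0
pos [ 0.5143 -0.247   0.3028] yaw_y 86.51 tilt [-0.001  0.001 -1.   ] grip 0.0134 j6 -2.17 t 43.0
shift [107.6 333.1   0.4] roll -0.09
```

```bash
python3 -m crank '[-1,9,27,0,0,-1,9,28,0,0,-1,9,28,0,0,-1,9,28,0,0,-1,9,28,0,0,-1,9,28,0,0,-1,9,28,0,0,-1,9,28,0,0,-1,9,28,0,0,-1,9,28,0,0]';python3 -m crank '[-1,9,28,0,0,-1,8.6,26,0,0,-1,0,0,0,0,-1,0,0,30,0,-1,0,0,30,0,-1,0,0,30,0,-1,0,0,30,0,-1,0,0,0,0,-1,0,0,0,0]';python3 - <<'E'
from h import *
go(.4272,.099,.0995,yaw=86.6)
s=camera('scene');w=camera('wrist');t=camera('top');fit(s,'napkin_ring',z=.031);fit(t,'napkin_ring',z=.031)
save(w,'w14');save(t,'t14')
cv2.imwrite('pics/s14.png',cv2.resize(s['color'][150:310,190:350,::-1],(600,600),interpolation=2))
E
```

```text
time_s: 43.88
tool_pos: [0.442, 0.0383, 0.3033]
tcp_rot: [-0.108, -3.139, -0.0]
force: [0.9, 0.2, -3.9]
grip_width: 0.0138
finger_force: 30.0
time_s: 44.63
tool_pos: [0.4275, 0.0917, 0.1825]
tcp_rot: [-0.105, -3.136, -0.0]
force: [0.0, -0.1, -1.9]
grip_width: 0.0137
finger_force: 30.0
pos [0.4275 0.0917 0.1825] yaw_y 86.18 tilt [-0.004  0.    -1.   ] grip 0.0137 j6 -1.57 t 44.6
shift [ 0.5  7.3 83. ] roll -0.42
napkin_ring conf 0.61 xy mm [431.6 196.5] yaw 113.6 IoU 0.511
napkin_ring no trace
```

View pics/s14.png

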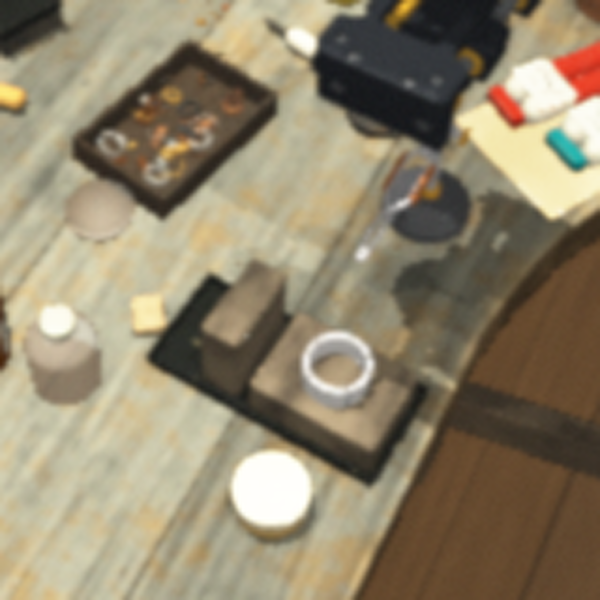

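```bash
python3 - <<'E'
from h import *
s=camera('scene');p=state()['tool_pos'];a=np.radians(86.3)
print('tip seen',at(s,(190+360*160/600,150+257*160/600),.062+p[2]-.0986),'expected',p[:2]+.095*np.array([np.cos(a),np.sin(a)]))
print('ring',at(s,(190+338*160/600,150+357*160/600),.051))
E
```

```text
tip seen [0.42822252 0.18688576 0.14866415] expected [0.43615404 0.18659882]
ring [0.43125636 0.19274851 0.051     ]
```

```bash
python3 - <<'E'
import cv2,numpy as np
a=cv2.imread('pics/w14.png');b=cv2.imread('pics/t14.png')
cv2.imwrite('pics/v14.png',np.hstack([a[0:384,120:500],cv2.resize(b[195:275,195:285],(420,384),interpolation=2)]))
E
```

```text
(no output)
```

View pics/v14.png

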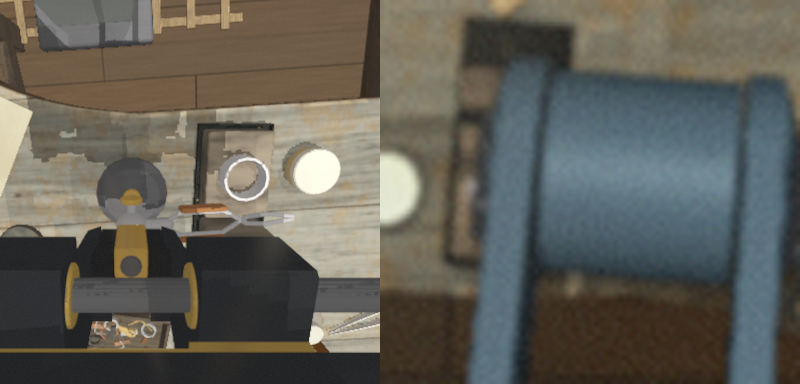

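```bash
python3 - <<'E'
from h import *
w=camera('wrist')
print('tip',at(w,(413,216.5),.147),'ring',at(w,(364,176),.051),'head front-top? base',at(w,(120+131,189),.084+.012))
r=trace('napkin_ring',w);fit(w,'napkin_ring',z=.031)
go()
E
```

```text
tip [0.43321289 0.18798351 0.147     ] ring [0.42911494 0.1908607  0.051     ] head front-top? base [0.42291503 0.0910856  0.096     ]
napkin_ring conf 0.7 xy mm [430.  192.1] yaw 152.4 IoU 0.973
pos [0.4293 0.0919 0.1843] yaw_y 86.29 tilt [ 0.001 -0.    -1.   ] grip 0.0138 j6 -1.57 t 45.1
shift [0. 0. 0.] roll None
```

```bash
python3 -m crank '[-1,0,5.5,25,0,-1,0,0,25,0,-1,0,0,15,0,-1,0,0,9,0,-1,0,0,0,0,-1,0,0,0,0]';python3 - <<'E'
from h import *
go(z=.0995)
s=camera('scene');w=camera('wrist');fit(s,'napkin_ring',z=.031);fit(w,'napkin_ring',z=.031)
cv2.imwrite('pics/v15.png',np.hstack([cv2.resize(w['color'][90:290,250:450,::-1],(400,400),interpolation=2),cv2.resize(s['color'][200:280,240:320,::-1],(400,400),interpolation=2)]))
E
```

```text
time_s: 45.58
tool_pos: [0.4294, 0.0974, 0.1098]
tcp_rot: [-0.102, -3.14, 0.0]
force: [0.1, -0.0, -3.0]
grip_width: 0.0135
finger_force: 30.0
pos [0.4294 0.0974 0.1098] yaw_y 86.3 tilt [-0.  0. -1.] grip 0.0135 j6 -1.55 t 45.6
shift [-0.   0.  10.3] roll None
napkin_ring conf 0.5 xy mm [431.8 195.3] yaw 5.8 IoU 0.561
napkin_ring conf 0.92 xy mm [430.3 192.6] yaw 52.3 IoU 0.472
```

View pics/v15.png

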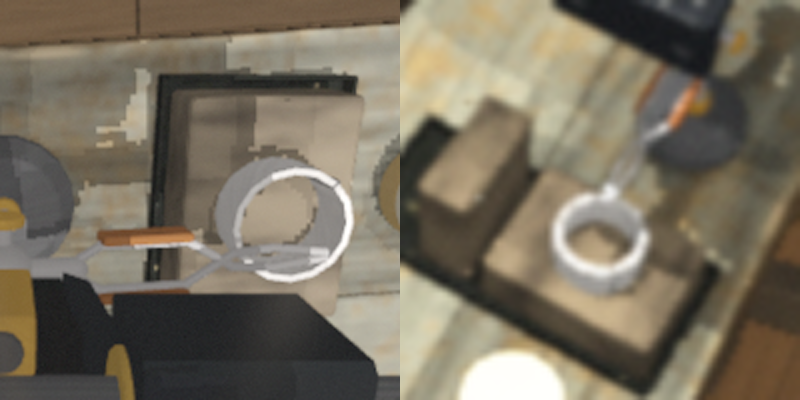

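```bash
python3 - <<'E'
from h import *
w=camera('wrist');s=camera('scene')
print('tip',at(w,(412.5,217),.074),'ring',at(w,(397,202),.051))
print('tip',at(s,(282,238.5),.074),'ring',at(s,(240+201/5,200+228/5),.051))
E
```

```text
tip [0.4330491  0.19248934 0.074     ] ring [0.43064003 0.19316289 0.051     ]
tip [0.43036817 0.18878789 0.074     ] ring [0.43069959 0.1935825  0.051     ]
```

```bash
python3 -m crank '[-1,1,2,5,0,-1,0,0,3,0,-1,0,0,1.5,0,-1,0,0,1,0,-1,0,0,0,0,-1,0,0,0,0]'; python3 -m crank '[-1,0,0,0.7,0,-1,0,0,0,0,-1,0,0,0,0]'
```

```text
time_s: 46.38
tool_pos: [0.4282, 0.0995, 0.0989]
tcp_rot: [-0.101, -3.14, 0.0]
force: [-0.3, 1.1, -4.0]
grip_width: 0.0137
finger_force: 30.0
time_s: 46.63
tool_pos: [0.4287, 0.0995, 0.0987]
tcp_rot: [0.102, 3.139, 0.0]
force: [-0.4, 0.4, 2.1]
grip_width: 0.014
finger_force: 30.0
```

Contact. Release, rise slowly and check.

```bash
python3 -m crank '[-0.6,0,0,0.3,0,-0.4,0,0,0,0,-0.4,0,0,0,0,-0.3,0,0,0,0,-0.3,0,0,-5,0,-0.3,0,0,-15,0,-0.3,0,0,-30,0,-0.3,0,0,-35,0,-0.3,0,0,-35,0,-0.3,0,0,-35,0]'; python3 -m crank '[0,25,-25,-10,0,0,25,-25,0,0,0,25,-35,0,0,0,25,-35,0,0,0,0,-35,0,0,0,0,-35,0,0,0,0,-35,0,0,0,0,0,0,0,0,0,0,0,0]';python3 - <<'E'
from h import *
go()
w=camera('wrist');s=camera('scene');t=camera('top');save(t,'t16');save(w,'w16')
for p in(s,t,w):
    fit(p,'napkin_ring',z=.031);fit(p,'small_block',z=.002,yaw0=(86,));fit(p,'big_block',z=.002,yaw0=(86,));fit(p,'flux_pot')
    b=tip_of('third_hand',p); 
    if b: print(b[0]['conf'],b[0]['xy'],at(p,b[0]['xy'],0))
A=cv2.resize(s['color'][180:290,210:320,::-1],(400,400),interpolation=2);B=cv2.resize(t['color'][190:270,190:270,::-1],(400,400),interpolation=2)
cv2.imwrite('pics/v16.png',np.hstack([A,B]))
E
```

```text
time_s: 47.47
tool_pos: [0.4279, 0.0995, 0.2549]
tcp_rot: [-0.101, -3.14, -0.0]
force: [1.1, -0.2, -0.7]
grip_width: 0.0311
finger_force: 0.0
time_s: 48.22
tool_pos: [0.3153, -0.1179, 0.2633]
tcp_rot: [0.11, 3.14, 0.0]
force: [-0.0, 0.2, 0.3]
grip_width: 0.0442
finger_force: 0.0
pos [ 0.3153 -0.1179  0.2633] yaw_y 86.0 tilt [ 0.  0. -1.] grip 0.0442 j6 -2.22 t 48.2
shift [0. 0. 0.] roll None
napkin_ring conf 0.59 xy mm [431.8 195.9] yaw 40.0 IoU 0.928
small_block conf 0.62 xy mm [495.7 190.4] yaw 87.8 IoU 0.929
big_block conf 0.8 xy mm [432.  195.3] yaw 87.9 IoU 0.764
flux_pot conf 0.62 xy mm [435.8 270.2] yaw 25.3 IoU 0.899
0.87 [296.0, 227.2] [4.28382261e-01 1.00742220e-01 1.11022302e-16]
napkin_ring no trace
small_block conf 0.75 xy mm [497.1 191.5] yaw 86.3 IoU 0.908
big_block conf 0.85 xy mm [435.3 195.7] yaw 87.1 IoU 0.922
flux_pot conf 0.55 xy mm [427.1 101.2] yaw 107.0 IoU 0.797
0.6 [253.7, 238.9] [0.42373437 0.0948475  0.        ]
napkin_ring conf 0.58 xy mm [429.9 192.6] yaw 136.5 IoU 0.633
small_block no trace
big_block conf 0.82 xy mm [418.1 200.9] yaw 54.7 IoU 0.582
flux_pot no trace
0.6 [419.6, 228.3] [0.42240448 0.10162736 0.        ]
```

View pics/v16.png

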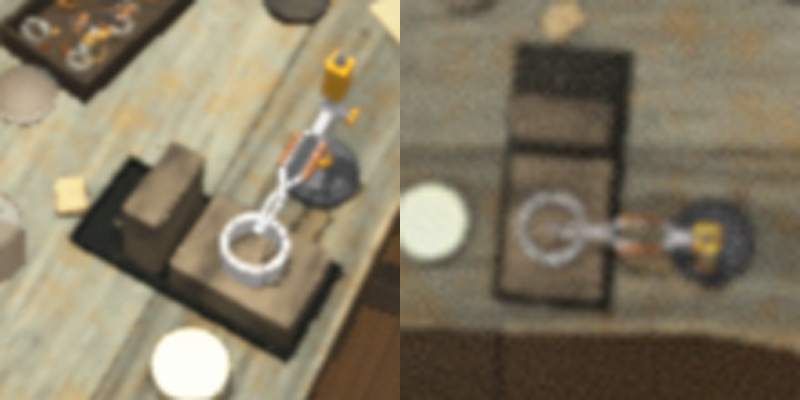

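```bash
python3 -c "
from station import job_done;print(job_done())"
```

```text
the job is handed in; nothing more can be done
None
```

The bench is set out for soldering as you asked, in the order you asked, and I handed the job in at about 49 s of the 112 s allowed; the one measurement off nominal is the gap between the two blocks, which came out at about 7–8 mm instead of 1 cm, and I left it because moving the small block again would have broken the order.

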